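# Find the release groove by feel and spring the photometer lid

### The job

Open the lid of the bench spectrophotometer by feel: touch down at one end of its front lip, run a fingertip lightly along the lip until it comes over the release groove, then press the key at the bottom of the groove until the lid springs ajar. Take the finger away and leave the lid ajar; do not push hard on the instrument, and do not move or pick up any of the cells, bottles or the beaker standing around.

Things in the scene. Friction and masses are not known exactly. Their poses are not given: they have to be found in the camera images.
- photometer: White bench spectrophotometer, fixed, 490 wide (y), 390 deep (x), 146 high. Origin: on the bench under its middle; x to its back, z up. From the front (-x) back: sloping screen-and-key panel (at most 100 high), light grey lip (x -64 to -18, top 130 above the bench), light grey lid (x -15 to 150, 256 wide, top 146 above the bench when shut), lamp housing. White cheeks 134 high flank lip and lid.
- lip_end_left: Left (+y) end of the lip, its outer 40 mm. Origin: where the lip meets the cheek, middle of its depth, on its top; axes as the photometer's. The lip is a straight, level, rigid ledge 46 deep, smooth but for one release groove: 56 wide along the lip, same colour, open above and to the front, with a 4 mm wall at its back (photometer x -22 to -18).
- lip_end_right: Right (-y) end of the lip, its outer 40 mm. Origin: where the lip meets the cheek, middle of its depth, on its top, 260 mm from lip_end_left's. Where the groove lies between the ends differs from start to start: its middle is at most 50 mm from the lip's middle, so the outer 50 mm at each end are always plain lip.
- release_key (a joint): How far the key is pressed down, m: 0 up, 0.008 fully down. The key, 54 x 37 mm and of the lip's colour, fills the bottom of the groove; its top lies 9 mm below the lip's top. Sprung: gives from 2.5 N, fully down at 6.5 N, comes back up by itself. At about 0.005 it frees the lid's latch.
- lid (a joint): Angle of the lid about its rear hinge, rad: 0 shut (up to 0.01 of play), grows as the front rises. Latched until the key is pressed; then a damped spring raises it within about a second to about 0.2 (front edge up some 33 mm), where it stays.
- lid_front (a point): Middle of the lid's front upper edge, 16 mm above the lip's top when shut.
- cell_sample: Round glass sample cell, 27 mm across, 60 high, black cap, standing on the left cheek. Leave alone. Origin: centre of its underside.
- cell_blank: The same with a white cap, on the right cheek. Leave alone. Origin: centre of its underside.
- bottle_a: Clear sample bottle, 60 across, 155 high, white cap, on the bench left of the instrument (it may have changed places with bottle_b). Leave alone. Origin: centre of its underside.
- bottle_b: Clear sample bottle, 60 across, 155 high, blue cap, on the bench left of the instrument. Leave alone. Origin: centre of its underside.
- reagent: Amber glass reagent bottle, 70 across, 140 high, on the bench right of the instrument (reagent, beaker and wash bottle may have changed places). Leave alone. Origin: centre of its underside.
- beaker: Open glass beaker, 72 across, 90 high, on the bench right of the instrument. Leave alone. Origin: centre of its underside.
- wash_bottle: White wash bottle with red cap and bent red spout, 68 across, 180 high, on the bench right of the instrument. Leave alone. Origin: centre of its underside.

How it is judged:
On the way, in this order (a step that is already met when the one before it is completed fails the run):
1. a fingertip touches the lip at one of its ends (outer 40 mm), the key not pressed and the lid shut ((contact force between the fingers and lip_end_left above 0.3 N or contact force between the fingers and lip_end_right above 0.3 N) and value of joint release_key below 0.0008 m and value of joint lid below 0.02 rad), for 0.1 s.
2. it runs on along the lip, touching it further in, the key still not pressed (contact force between the fingers and anything else above 0.3 N and contact force between the fingers and lip_end_left below 0.05 N and contact force between the fingers and lip_end_right below 0.05 N and value of joint release_key below 0.0008 m and value of joint lid below 0.02 rad and x of the grasp point in the frame of photometer between -0.11 and 0.03 m and z of the grasp point in the frame of photometer between 0.125 and 0.19 m), for 0.05 s.
3. a fingertip presses the key in the groove (by 3 mm or more) (value of joint release_key above 0.003 m and contact force between the fingers and anything else above 0.5 N).
4. the lid springs ajar (more than 0.12 rad) (value of joint lid above 0.12 rad), for 0.2 s.
At the end, for the whole second after the job is handed in: The lid rests ajar (0.12 to 0.4 rad), the key is back up (within 1.5 mm), and every cell, bottle, the beaker and the wash bottle stands upright within 15 mm of where it stood (value of joint lid between 0.12 and 0.4 rad and velocity of joint lid between -0.05 and 0.05 rad/s and value of joint release_key below 0.0015 m and not (distance of any of cell_sample, cell_blank, bottle_a, bottle_b, reagent, beaker, wash_bottle from where it was at the start of the episode above 0.015 m or angle between any of cell_sample, cell_blank, bottle_a, bottle_b, reagent, beaker, wash_bottle's own z axis and vertical above 0.2 rad)); the robot touches nothing.
It fails at once if a cell, bottle, beaker or wash bottle is moved by more than 15 mm, lifted or tipped by more than 0.2 rad (distance of any of cell_sample, cell_blank, bottle_a, bottle_b, reagent, beaker, wash_bottle from where it was at the start of the episode above 0.015 m or angle between any of cell_sample, cell_blank, bottle_a, bottle_b, reagent, beaker, wash_bottle's own z axis and vertical above 0.2 rad).
It fails at once if the fingers push on something with more than 45 N (contact force between the fingers and anything else above 45 N).
It also fails if it takes over 58 s, if anything falls off the work surface, if the arm or the gripper's body presses on something with over 40 N, if the wrist force passes 120 N, or if a joint passes its speed limit or range.

### The arm

A 6-joint arm with a two-finger parallel gripper is mounted at the origin on the work surface. World frame = base frame: x ahead of the robot, y to its left, z up, the work surface at z = 0. Lengths are in m, angles in rad, forces in N, time in s.
With the tool pointing down it reaches from about 0.275 to 0.875 m from the base axis. Payload 12.5 kg.
Tool frame: the origin (TCP) lies at the very end of the fingers, on their centre line; the grasp point (between the pads) lies 19 mm behind it; z points along the fingers, y is the direction in which the jaws open and shut (so a half turn about z gives the same grasp; the last joint's range is limited). The gripper opens to 85 mm and grips with 20 to 120 N. Pads are 22 mm wide; open, the fingers measure 114 mm over their backs; the gripper's body (76 mm by 85 mm) begins 54 mm behind the grasp point. The pads swing forward as they close: fully open they stand 13 mm farther back than shut.
Start: joints at [1.243, 0.351, 1.652, -0, 1.139, -0.085], TCP at [0.132, 0.534, 0.231] pointing down, gripper open.
Joint ranges: [-2.75, 2.75], [-0.79, 2.1], [0.01, 2.65], [-1.57, 4.71], [0.07, 3.14], [-2.87, 2.87]. Speed limits (rad/s): [2.22, 2.22, 2.79, 3.14, 3.14, 3.14].

### API

Orientations are given as a unit quaternion [x, y, z, w].
In Python, from station import * gives the robot as it stands.
- The arm moves only by the shell command python3 -m creep 'ROWS' [OPENING] [FORCE]. ROWS is JSON, a list of rows, each an object with "xyz": the shift along the tool's x, y, z in m, a list of three; "angular": the turn, a rotation vector about the tool's x, y, z in rad, a list of three. In form: [{"xyz": [tx, ty, tz], "angular": [wx, wy, wz]}, ...]. A call has 1 to 12 rows; each row is the pose to reach, as a shift and turn from the pose commanded when the call began, along the tool's axes at that moment; what a row does not reach only later rows make up. A row lasts 1/8 s, in which the tool goes at most 62.5 mm and 10.7 degrees, less where a joint would pass 70% of its speed; a pose out of reach is approached as far as the arm can. A call with a gripper value outside its range is refused whole. OPENING is the finger opening in m, from 0 to 0.0854, set as the call begins (- or left out, the last holds). The fingers move at their own pace and stop on an object; FORCE is the grip in N (left out, the last holds). Time passes only in rows, so rows that repeat a pose let the fingers close. It gives the time, the measured TCP pose, the force and the opening at its end, in the units of the state.
- state(): the state, without advancing time (a new reading comes with each control period).
- read_camera(name): name is "side" or "top"; returns the picture (384x512x3 uint8, blue, green, red); there is no depth.
- camera_info(name): a dict with "fx", "fy", "cx", "cy" (pixels), "origin" and "attitude" of the camera in the world. Camera axes: x right, y down, z forward; pixel columns grow to the right and rows downward; lengths in m; the calibration is good to about 2 mm. A picture is of the moment at which its call begins. camera_info takes no time and is no camera call.
- close_job(): hands the job in, once; it reports no verdict.
The state is a dict: "time_s": time; "joint_positions": joint angles; "qd": joint speeds; "effort": joint torques, N m; "ee_pos": TCP position; "tcp_rot": TCP orientation; "contact_force": force on the tool from outside, world axes, zero at the start; "moment": the same for the moment, N m; "grip_width": opening from 0.0 (shut) to 1.0 (fully open).
Only numpy, scipy, OpenCV 4.12 (cv2) and the standard library are available. Lean on these libraries where they do the work, as an engineer would, in place of code of your own. Each camera call takes 0.05 s, during which the arm holds its last target. There are 200 camera calls.

## Working session

There is one attempt and no reset: what is moved stays moved. The work goes in short steps, Python scripts to look and compute and a shell command to move; the robot and the scene stay as the last step left them, time stands still between calls to the robot, and variables do not carry over. Pictures are saved under pics/ and viewed, about 8 in all and at most 12, crops included, and the job is handed in when it is done.

```bash
mkdir -p pics; ls
python3 - <<'E'
from station import *
import cv2
for n in("side","top"):
    cv2.imwrite(f"pics/{n}0.png",read_camera(n)); print(n,camera_info(n))
s=state(); print({k:s[k] for k in("time_s","ee_pos","tcp_rot","contact_force","grip_width")})
E
```

```text
pics
side {'fx': 361.23032539282116, 'fy': 361.23032539282116, 'cx': 256.4472532892041, 'cy': 191.8418338811944, 'origin': array([ 0.5535905 , -0.90524789,  0.65244242]), 'attitude': array([ 0.8688405 , -0.00981431,  0.00505762, -0.49496898])}
top {'fx': 405.4666525410993, 'fy': 405.4666525410993, 'cx': 244.9532221207499, 'cy': 198.05917069782922, 'origin': array([ 0.41668403, -0.01004229,  1.3812882 ]), 'attitude': array([ 0.71438543, -0.69667457,  0.04546101, -0.04723661])}
{'time_s': 0.1, 'ee_pos': array([0.13211343, 0.53360288, 0.23082802]), 'tcp_rot': array([ 1.21104151e-01,  9.92639677e-01, -4.93691826e-04, -1.08734323e-04]), 'contact_force': array([ 0.08531475, -0.72552723,  0.27430494]), 'grip_width': 1.0006934660941804}
```

View pics/top0.png

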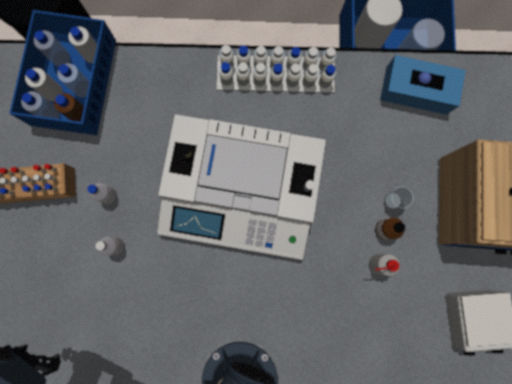

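View pics/side0.png

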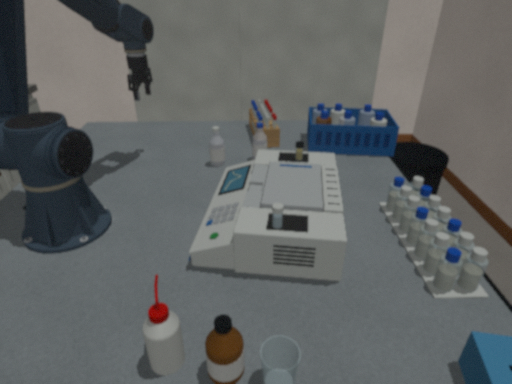

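The top view shows the photometer at about (243,187), turned roughly 10°. The lip is around row 200, and the cells stand on the dark windows. I'll enlarge that area.

Run:
```python
import cv2
a=cv2.imread("pics/top0.png")[105:270,150:340]
cv2.imwrite("pics/crop.png",cv2.resize(a,None,fx=4,fy=3.6363,interpolation=cv2.INTER_CUBIC) if 0 else cv2.resize(a,(760,600) if 0 else (684,594),interpolation=cv2.INTER_CUBIC))
```

```text
(no output)
```

View pics/crop.png

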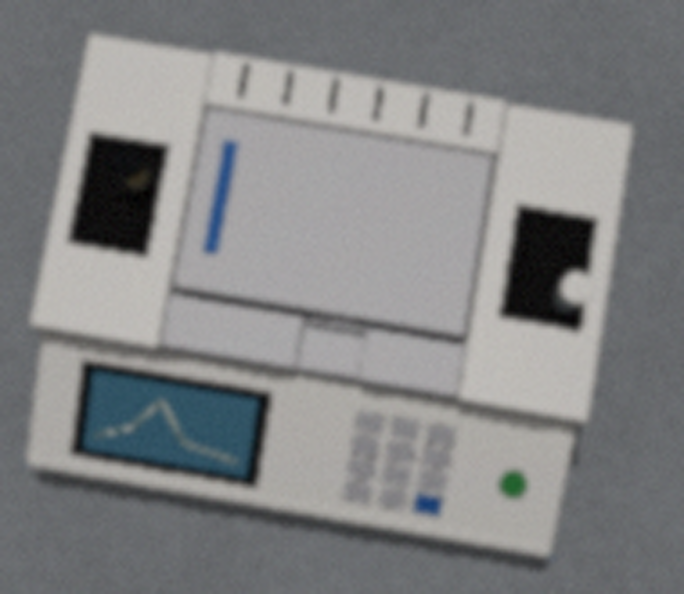

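```bash
cat > h.py <<'E'
import numpy as np
from station import *
from scipy.spatial.transform import Rotation as R
from scipy.optimize import least_squares
def plane(n,u,v,z):
    c=camera_info(n); d=R.from_quat(c["attitude"]).apply([(u-c["cx"])/c["fx"],(v-c["cy"])/c["fy"],1])
    return np.array(c["origin"])+d*(z-c["origin"][2])/d[2]
def crop(x,y): return 150+(x+.5)/3.6-.5,105+(y+.5)/3.6-.5
E
python3 - <<'E'
from h import *
P=[((173,290),(-15,128,146)),((464,335),(-15,-128,146)),((205,105),(150,128,146)),((497,153),(150,-128,146)),
((162,345),(-64,130,130)),((460,397),(-64,-130,130)),((30,325),(-64,245,134)),((588,423),(-64,-245,134)),((90,35),(195,245,134)),((633,123),(195,-245,134))]
W=np.array([plane("top",*crop(*p),m[2]/1e3)[:2] for p,m in P]); M=np.array([m[:2] for _,m in P])/1e3
T=lambda q:M@np.array([[np.cos(q[2]),np.sin(q[2])],[-np.sin(q[2]),np.cos(q[2])]])+q[:2]
r=least_squares(lambda q:(T(q)-W).ravel(),[.45,0,0],loss="soft_l1",f_scale=.003); q=r.x
print("pose",q,np.degrees(q[2])); print(np.round((T(q)-W)*1e3,1).tolist())
c,s=np.cos(q[2]),np.sin(q[2]); Rz=np.array([[c,-s],[s,c]])
for p,z in [((305,318),.13),((367,328),.13),((298,370),.13),((360,378),.13),((575,288),.194),((138,180),.194)]:
    print(p,np.round((Rz.T@(plane("top",*crop(*p),z)[:2]-q[:2]))*1e3,1))
for n,l in dict(touch=(-.045,.11),groove=(-.045,0),tR=(-.045,-.11)).items(): print(n,Rz@l+q[:2])
s=state(); print(R.from_quat(s["tcp_rot"]).as_matrix().round(3))
E
```

```text
pose [ 0.61407653  0.01435898 -0.14382126] -8.240351361777407
[[1.6, 1.2], [-2.5, -2.2], [0.9, -1.1], [0.8, 0.5], [-0.9, 0.7], [0.5, 1.5], [1.6, 0.4], [3.9, -2.9], [-2.7, 2.7], [-4.6, -1.4]]
(305, 318) [-19.   11.6]
(367, 328) [-18.6 -42.7]
(298, 370) [-64.7   9.8]
(360, 378) [-62.5 -44. ]
(575, 288) [  34.1 -206.7]
(138, 180) [ 63.1 165.3]
touch [0.58530699 0.12967296]
groove [0.56954113 0.02080865]
tR [ 0.55377528 -0.08805566]
[[-0.971  0.24  -0.   ]
 [ 0.24   0.971 -0.001]
 [ 0.    -0.001 -1.   ]]
```

The pose fit has residuals of at most about 4 mm, and the lid width and lip depth agree with the given sizes. The groove is visible at photometer y +11 to −43. I'll use the left end, with the jaws' y axis along the lip and the fingers shut.

```bash
python3 -m creep '[{"xyz":[0,0,-0.03],"angular":[0,0,-0.099]},{"xyz":[0,0,-0.03],"angular":[0,0,-0.099]},{"xyz":[0,0,-0.03],"angular":[0,0,-0.099]}]' 0 20
cat >> h.py <<'E'
Q=[ 0.61407653,0.01435898,-0.14382126]
def report(tx,ty,tz):
    s=state(); Rt=R.from_quat(s["tcp_rot"]); Rp=R.from_euler("z",Q[2]); p=np.array(s["ee_pos"])
    tgt=Rp.apply([tx,ty,tz])+[Q[0],Q[1],0]
    print("t",s["time_s"],"local",(Rp.inv().apply(p-[Q[0],Q[1],0])*1e3).round(1),"F",np.round(s["contact_force"],2),"grip",round(s["grip_width"],3))
    print("toolshift",Rt.inv().apply(tgt-p).round(4)," rot err",(Rt.inv()*Rp*R.from_euler("xyz",[np.pi,0,np.pi])).as_rotvec().round(4))
E
python3 -c "
from h import *
report(-.042,.108,.200)"
```

```text
time_s: 0.48
ee_pos: [0.1321, 0.5336, 0.2606]
tcp_rot: [0.072, 0.997, -0.0, -0.0]
contact_force: [-0.8, -0.2, -1.1]
grip_width: 0.377
t 0.475 local [-551.4  444.8  260.6] F [-0.83 -0.16 -1.11] grip 0.377
toolshift [-0.5098 -0.3362  0.0608]  rot err [-0.0009 -0.0001 -0.001 ]
```

```bash
python3 -m creep '[{"xyz":[-0.045,-0.03,0],"angular":[0,0,0]},{"xyz":[-0.09,-0.06,0],"angular":[0,0,0]},{"xyz":[-0.14,-0.092,0],"angular":[0,0,0]},{"xyz":[-0.19,-0.125,0],"angular":[0,0,0]},{"xyz":[-0.24,-0.158,0],"angular":[0,0,0]},{"xyz":[-0.29,-0.191,0],"angular":[0,0,0]},{"xyz":[-0.34,-0.224,0],"angular":[0,0,0]},{"xyz":[-0.39,-0.257,0],"angular":[0,0,0]},{"xyz":[-0.44,-0.29,0],"angular":[0,0,0]},{"xyz":[-0.48,-0.316,0],"angular":[0,0,0]},{"xyz":[-0.51,-0.336,0],"angular":[0,0,0]},{"xyz":[-0.51,-0.336,0],"angular":[0,0,0]}]' 
python3 -c "
from h import *
import cv2
report(-.042,.108,.136)
cv2.imwrite('pics/top1.png',cv2.resize(read_camera('top')[105:270,150:340],(684,594)))"
```

```text
time_s: 1.98
ee_pos: [0.5895, 0.1265, 0.2597]
tcp_rot: [0.073, 0.997, -0.0, -0.001]
contact_force: [0.0, 0.2, -0.1]
grip_width: 0.002
t 1.975 local [-40.4 107.5 259.7] F [ 0.05  0.19 -0.1 ] grip 0.002
toolshift [0.0014 0.0006 0.1237]  rot err [-0.0007 -0.0019 -0.0033]
```

View pics/top1.png

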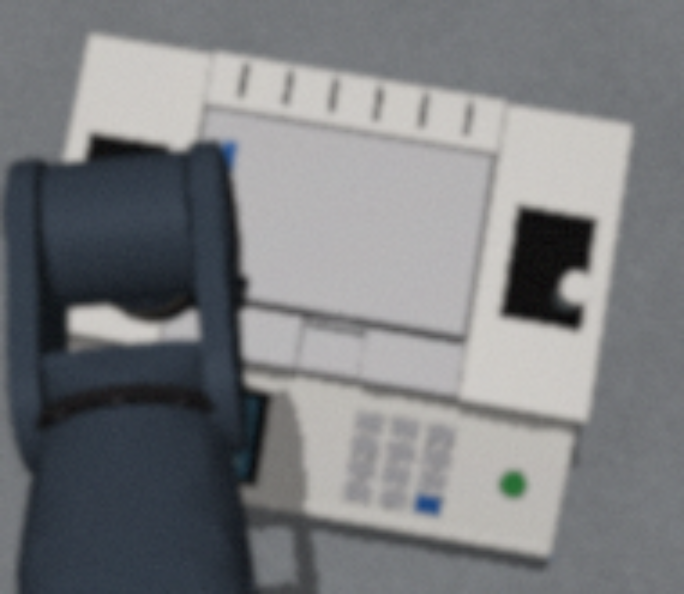

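The wrist is now above the left end and hides it, and the rest of the scene is unchanged. Next I descend to about 9 mm above the lip.

```bash
python3 -m creep '[{"xyz":[0.001,0,0.04],"angular":[0,0,0]},{"xyz":[0.001,0,0.08],"angular":[0,0,0]},{"xyz":[0.001,0,0.105],"angular":[0,0,0]},{"xyz":[0.001,0,0.12],"angular":[0,0,0]},{"xyz":[0.001,0,0.12],"angular":[0,0,0]},{"xyz":[0.001,0,0.12],"angular":[0,0,0]}]' 
python3 -c "
from h import *
report(-.042,.108,.131)"
python3 -m creep '[{"xyz":[0,0,0.002],"angular":[0,0,0]},{"xyz":[0,0,0.004],"angular":[0,0,0]},{"xyz":[0,0,0.004],"angular":[0,0,0]}]'
python3 -c "
from h import *
report(-.042,.108,.130)"
```

```text
time_s: 2.78
ee_pos: [0.5882, 0.1287, 0.1424]
tcp_rot: [0.072, 0.997, 0.0, 0.001]
contact_force: [-0.7, 0.7, 0.6]
grip_width: 0.001
t 2.775 local [-42.  109.5 142.4] F [-0.73  0.72  0.63] grip 0.001
toolshift [ 0.     -0.0015  0.0114]  rot err [0.0005 0.0015 0.0002]
time_s: 3.15
ee_pos: [0.5878, 0.1284, 0.1373]
tcp_rot: [0.072, 0.997, -0.0, -0.0]
contact_force: [-0.6, -0.3, -0.4]
grip_width: -0.001
t 3.15 local [-42.4 109.1 137.3] F [-0.62 -0.31 -0.41] grip -0.001
toolshift [-0.0004 -0.0011  0.0073]  rot err [-0.     -0.0001 -0.0001]
```

```bash
python3 -m creep '[{"xyz":[0,-0.001,0.002],"angular":[0,0,0]},{"xyz":[0,-0.001,0.004],"angular":[0,0,0]},{"xyz":[0,-0.001,0.004],"angular":[0,0,0]}]'
python3 -m creep '[{"xyz":[0,0,0.0005],"angular":[0,0,0]},{"xyz":[0,0,0.001],"angular":[0,0,0]},{"xyz":[0,0,0.001],"angular":[0,0,0]}]'
python3 -m creep '[{"xyz":[0,0,0.0005],"angular":[0,0,0]},{"xyz":[0,0,0.001],"angular":[0,0,0]},{"xyz":[0,0,0.001],"angular":[0,0,0]}]'
```

```text
time_s: 3.52
ee_pos: [0.5875, 0.1273, 0.1331]
tcp_rot: [0.072, 0.997, -0.0, -0.0]
contact_force: [0.4, -0.9, 0.1]
grip_width: 0.002
time_s: 3.9
ee_pos: [0.5877, 0.1274, 0.1323]
tcp_rot: [0.072, 0.997, 0.0, -0.0]
contact_force: [-0.5, -0.9, -0.1]
grip_width: -0.003
time_s: 4.28
ee_pos: [0.5876, 0.1274, 0.1312]
tcp_rot: [0.072, 0.997, -0.0, -0.0]
contact_force: [-0.1, 0.3, -0.4]
grip_width: -0.004
```

```bash
python3 -m creep '[{"xyz":[0,0,0.0005],"angular":[0,0,0]},{"xyz":[0,0,0.001],"angular":[0,0,0]},{"xyz":[0,0,0.001],"angular":[0,0,0]}]'
python3 -m creep '[{"xyz":[0,0,0.0005],"angular":[0,0,0]},{"xyz":[0,0,0.0005],"angular":[0,0,0]}]'
```

```text
time_s: 4.65
ee_pos: [0.5876, 0.1274, 0.1302]
tcp_rot: [0.072, 0.997, -0.0, -0.0]
contact_force: [0.8, -1.2, 0.9]
grip_width: 0.002
time_s: 4.9
ee_pos: [0.5877, 0.1274, 0.1302]
tcp_rot: [0.072, 0.997, 0.0, 0.0]
contact_force: [-2.7, -0.1, 5.3]
grip_width: -0.003
```

Contact: 5 N at z 0.1302, matching the expected lip top at 0.130. Now I slide along the lip.

```bash
python3 -m creep '[{"xyz":[0,0,0],"angular":[0,0,0]},{"xyz":[0,-0.003,0],"angular":[0,0,0]},{"xyz":[0,-0.007,0],"angular":[0,0,0]},{"xyz":[0,-0.012,0],"angular":[0,0,0]},{"xyz":[0,-0.017,0],"angular":[0,0,0]},{"xyz":[0,-0.022,0],"angular":[0,0,0]},{"xyz":[0,-0.027,0],"angular":[0,0,0]},{"xyz":[0,-0.032,0],"angular":[0,0,0]},{"xyz":[0,-0.037,0],"angular":[0,0,0]},{"xyz":[0,-0.042,0],"angular":[0,0,0]},{"xyz":[0,-0.046,0],"angular":[0,0,0]},{"xyz":[0,-0.048,0],"angular":[0,0,0]}]'
python3 -c "
from h import *
report(-.042,.03,.130)"
```

```text
time_s: 6.4
ee_pos: [0.581, 0.0797, 0.1301]
tcp_rot: [0.072, 0.997, 0.0, 0.0]
contact_force: [0.1, 4.8, 4.4]
grip_width: -0.003
t 6.4 local [-42.1  60.  130.1] F [0.06 4.85 4.41] grip -0.003
toolshift [-0.0001 -0.03    0.0001]  rot err [ 0.0005  0.0008 -0.0003]
```

```bash
python3 -m creep '[{"xyz":[0,-0.004,0],"angular":[0,0,0]},{"xyz":[0,-0.008,0],"angular":[0,0,0]},{"xyz":[0,-0.012,0],"angular":[0,0,0]},{"xyz":[0,-0.016,0],"angular":[0,0,0]},{"xyz":[0,-0.02,0],"angular":[0,0,0]},{"xyz":[0,-0.024,0],"angular":[0,0,0]},{"xyz":[0,-0.028,0],"angular":[0,0,0]},{"xyz":[0,-0.032,0],"angular":[0,0,0]},{"xyz":[0,-0.036,0],"angular":[0,0,0]},{"xyz":[0,-0.04,0],"angular":[0,0,0]},{"xyz":[0,-0.044,0],"angular":[0,0,0]}]'
python3 -m creep '[{"xyz":[0,-0.003,0],"angular":[0,0,0]},{"xyz":[0,-0.006,0],"angular":[0,0,0]}]'
python3 -m creep '[{"xyz":[0,-0.003,0],"angular":[0,0,0]},{"xyz":[0,-0.006,0],"angular":[0,0,0]}]'
```

```text
time_s: 7.78
ee_pos: [0.5747, 0.0363, 0.1301]
tcp_rot: [0.072, 0.997, 0.0, 0.0]
contact_force: [0.5, 4.5, 5.5]
grip_width: 0.002
time_s: 8.02
ee_pos: [0.5737, 0.0303, 0.13]
tcp_rot: [0.072, 0.997, 0.0, 0.0]
contact_force: [0.9, 4.1, 4.2]
grip_width: 0.001
time_s: 8.28
ee_pos: [0.5723, 0.0239, 0.1293]
tcp_rot: [0.072, 0.997, -0.0, -0.001]
contact_force: [0.8, 0.2, 0.1]
grip_width: -0.006
```

Contact was lost at local y of about 4–10, where vision put the groove edge. I'll centre over the groove (y −16) and lower towards the key.

```bash
python3 -m creep '[{"xyz":[0,-0.005,0],"angular":[0,0,0]},{"xyz":[0,-0.01,0],"angular":[0,0,0]},{"xyz":[0,-0.015,0],"angular":[0,0,0]},{"xyz":[0,-0.019,0],"angular":[0,0,0]},{"xyz":[0,-0.019,0.002],"angular":[0,0,0]},{"xyz":[0,-0.019,0.004],"angular":[0,0,0]},{"xyz":[0,-0.019,0.006],"angular":[0,0,0]},{"xyz":[0,-0.019,0.006],"angular":[0,0,0]}]'
python3 -c "
from h import *
report(-.042,-.016,.121)"
python3 -m creep '[{"xyz":[0,0,0.001],"angular":[0,0,0]},{"xyz":[0,0,0.002],"angular":[0,0,0]},{"xyz":[0,0,0.003],"angular":[0,0,0]},{"xyz":[0,0,0.003],"angular":[0,0,0]}]'
```

```text
time_s: 9.28
ee_pos: [0.5699, 0.0058, 0.1236]
tcp_rot: [0.072, 0.997, -0.0, -0.0]
contact_force: [0.0, 0.4, 0.1]
grip_width: -0.003
t 9.275 local [-42.5 -14.8 123.6] F [0.04 0.42 0.09] grip -0.003
toolshift [-0.0005 -0.0012  0.0026]  rot err [-0.     -0.0003  0.0002]
time_s: 9.78
ee_pos: [0.57, 0.0057, 0.1208]
tcp_rot: [0.072, 0.997, 0.0, 0.0]
contact_force: [0.6, -0.2, 1.9]
grip_width: -0.004
```

Touching the key (1.9 N at 0.1208). Now I press it.

```bash
python3 -m creep '[{"xyz":[0,0,0.001],"angular":[0,0,0]},{"xyz":[0,0,0.002],"angular":[0,0,0]},{"xyz":[0,0,0.003],"angular":[0,0,0]},{"xyz":[0,0,0.004],"angular":[0,0,0]},{"xyz":[0,0,0.005],"angular":[0,0,0]},{"xyz":[0,0,0.006],"angular":[0,0,0]},{"xyz":[0,0,0.0065],"angular":[0,0,0]},{"xyz":[0,0,0.0065],"angular":[0,0,0]},{"xyz":[0,0,0.0065],"angular":[0,0,0]},{"xyz":[0,0,0.0065],"angular":[0,0,0]}]'
python3 -c "
from h import *
import cv2
cv2.imwrite('pics/side2.png',cv2.resize(read_camera('side')[130:290,180:360],(720,600)))"
```

```text
time_s: 11.02
ee_pos: [0.5703, 0.0056, 0.1144]
tcp_rot: [0.072, 0.997, -0.0, 0.0]
contact_force: [-1.5, -0.4, 13.0]
grip_width: 0.001
```

View pics/side2.png

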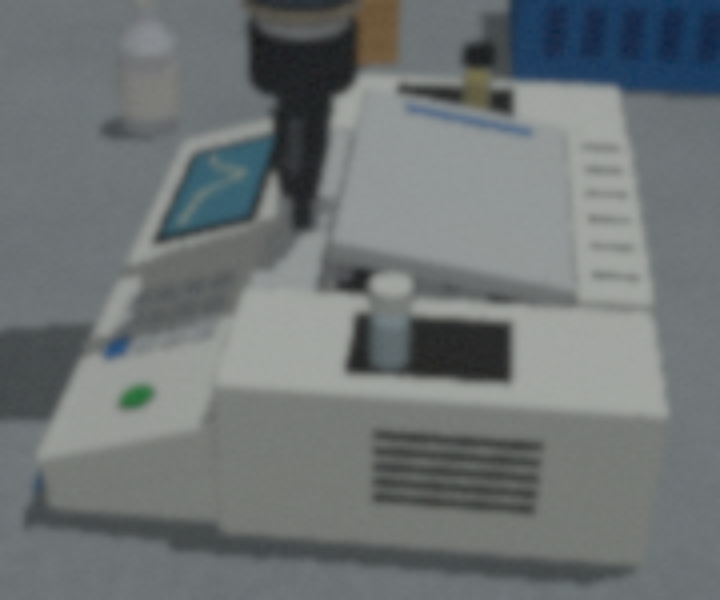

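The lid stands ajar, with its front edge clearly raised at crop (330,245) and a dark gap below it. The cells are upright. I'll withdraw straight up, then back.

```bash
python3 -m creep '[{"xyz":[0,0,-0.005],"angular":[0,0,0]},{"xyz":[0,0,-0.015],"angular":[0,0,0]},{"xyz":[0,0,-0.035],"angular":[0,0,0]},{"xyz":[0.01,0,-0.065],"angular":[0,0,0]},{"xyz":[0.04,0,-0.1],"angular":[0,0,0]},{"xyz":[0.08,0,-0.13],"angular":[0,0,0]},{"xyz":[0.12,0,-0.15],"angular":[0,0,0]},{"xyz":[0.16,0,-0.15],"angular":[0,0,0]},{"xyz":[0.18,0,-0.15],"angular":[0,0,0]},{"xyz":[0.18,0,-0.15],"angular":[0,0,0]},{"xyz":[0.18,0,-0.15],"angular":[0,0,0]},{"xyz":[0.18,0,-0.15],"angular":[0,0,0]}]'
python3 -c "
from h import *
import cv2
report(-.042,-.016,.121)
a=read_camera('side');b=read_camera('top')
cv2.imwrite('pics/end.png',cv2.resize(np.hstack([a[130:384,140:360],b[100:354,70:430]]),None,fx=1.35,fy=1.35))"
```

```text
time_s: 12.58
ee_pos: [0.3925, 0.0313, 0.2642]
tcp_rot: [0.072, 0.997, -0.0, -0.0]
contact_force: [0.4, 0.1, -0.2]
grip_width: -0.001
t 12.575 local [-221.7  -15.   264.2] F [ 0.36  0.08 -0.23] grip -0.001
toolshift [-0.1798 -0.001   0.1432]  rot err [-0.     -0.0003 -0.0002]
```

View pics/end.png

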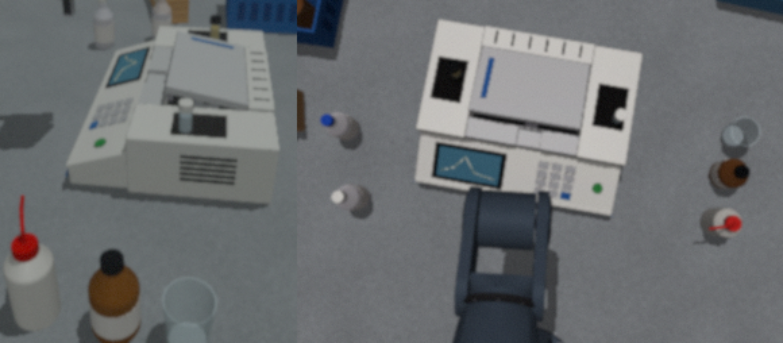

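The lid stays ajar, with a dark gap along its front at about (530,120). All cells, bottles and the beaker are upright in their places, and the arm is clear with no contact force. Handing in.

```bash
python3 -c "
from station import *
print(close_job())"
```

```text
the job is handed in; nothing more can be done
None
```

The lid is open and standing ajar, and I handed the job in at about 12.6 s; no verdict came back.

- **Finding the groove:** I fitted the photometer's pose from the top picture, with residuals up to about 5 mm. The groove showed at photometer y of about +11 to −43 mm.
- **Touch and slide:** With the fingers shut I touched down on the left end of the lip at z 0.130 with about 5 N. I then slid inward at 4–5 N until contact was lost over the groove. That was at local y of about 4–10 mm, a little further in than the finger width would suggest, so I centred on the groove as seen in the picture.
- **Pressing the key:** I met the key at z 0.121 and pressed it about 6.5 mm. The force peaked at 13 N in the readings taken. That is more than the key's 6.5 N, so it probably bottomed out or rubbed a groove wall, but it is well below the 45 N limit.
- **Last checks:** The final pictures show the lid ajar and all cells, bottles and the beaker upright where they stood, judged by eye. The arm is back and clear, with only sensor noise (under 0.5 N) on the tool. I couldn't read the lid angle or the key's return directly.

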